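# Fit a third milk tin into the ratchet tin rail

## Task

Make room in the tin rail: hold down the red release paddle on the sliding stop and push the stop all the way back along its toothed bar. Then slide the milk tin waiting in front into the opened place, against the fence beside the other two, and push the stop forward again until it holds the three tins snug in a row. Only press and push with the fingers: lift or tip no tin, and leave the creamer, cup and sugar pot where they stand.

Things in the scene. Friction and masses are not known exactly. Their poses are not given: they have to be found in the camera images.
- rail: Tin rail fixed to the worktop, yaw up to 0.2: steel fence, toothed steel bar on top. Origin on the worktop under the bar's centre line; y runs along the bar, tins stand in front (-x) directly on the worktop, no lip. Fence front at x = -0.012, 68 mm high. Bar 16 mm wide, y = +0.127 to -0.222, top 96 mm high plus 4.5 mm teeth; posts no higher.
- stop (a joint): Travel of the sliding stop, m: 0 = jaw face at y = -0.005 of the rail (120 mm of room), growing along the rail's -y, 0.110 = all the way back (230 mm of room). Towards +y (closing) it clicks along freely at 2 to 5 N. Towards -y it locks on a tooth within 8 mm unless the release is held down; then about 2 N moves it. It stays where it is left.
- stop_back (a point): Middle of the upright back face (looking to the rail's -y) of the stop's black housing, over the bar's centre line, 124 mm above the worktop, 80 mm behind the jaw face. The face is 46 mm wide along x and reaches from 85 to 140 mm above the worktop. Pushing it towards +y closes the stop; fingertips must pass above the teeth, 104 mm or higher.
- jaw_face (a point): Middle of the rubber jaw face of the stop, 33 mm above the worktop, looking to the rail's +y. The steel jaw plate behind it is 60 mm deep (x = -0.014 to -0.074 of the rail) and 7 mm thick with its rubber, its top 60 mm above the worktop; a neck 36 mm wide and a black bracket (x = -0.014 to -0.054, top 87 mm above the worktop) join it to the housing.
- paddle (a point): Middle of the top of the red release paddle, at rest 127 mm above the worktop, over the bar's centre line, 17.5 mm behind the jaw face (towards -y). It is 36 mm wide along the rail's x and 31 mm long along y, on top of the stop and open above, at both sides and towards +y.
- release (a joint): Angle of the release paddle, rad: 0 at rest (up to 0.2 where the pawl happens to ride on a tooth), 0.36 fully down (its middle then 10 mm lower). A spring needs about 2 N on the paddle to start, 5 N fully down. From about 0.22 (6 mm down) the pawl is clear of the teeth; let go, the paddle springs up and the ratchet locks again.
- tin_end: Milk tin with a teal label, 57.4 mm diameter, 72 mm high, about 0.3 kg; in the row, next to the fixed end plate. Origin at the centre of its underside.
- tin_mid: The same sort of tin, second in the row, beside tin_end. Origin at the centre of its underside.
- tin_new: The same sort of tin, the third, waiting upright on the worktop some 130 to 160 mm in front of the bar's line, before the place where it is to go. In the row, touching the fence, its centre is at x = -0.041 of the rail. Origin at the centre of its underside.
- creamer: Small steel cream jug, 58 x 82 x 64 mm, front left of the rail; leave it alone. Origin under its middle.
- cup: White floral cup, 95 x 124 x 57 mm, front right of the rail; leave it alone. Origin under its middle.
- sugar: White china sugar pot with a knobbed lid, 84 mm across, 128 mm high, left of the rail; leave it alone. Origin under its middle.
- end_face (a point): Middle of the rubber inner face (looking to the rail's -y) of the fixed end plate at the rail's +y end: y = +0.115 of the rail, 33 mm above the worktop. The plate reaches to x = -0.072 and is 62 mm high.
- shoulder (a point): Middle of the upright shoulder (looking to the rail's +y) of the housing's raised back, right behind the paddle: 34 mm behind the jaw face, 16 mm behind the paddle's middle, over the bar's centre line; 46 mm wide, its top 140 mm above the worktop. Fingertips holding the paddle down bear on it when they move towards -y, and so push the stop.
Mind the look-alikes: they are no part of the job. What is shaped like the tin_end but green or yellow is not meant.

How it is judged:
By the outcome, as a careful person would: the job done as asked, in the order asked, and still so for the second after the job is handed in, with the robot touching nothing.
It also fails if it takes over 58 s, if anything falls off the work surface, if the arm or the gripper's body presses on something with over 40 N, if the wrist force passes 120 N, or if a joint passes its speed limit or range.

## Robot

A 6-joint arm with a two-finger parallel gripper is mounted at the origin on a cart in front of the work surface, level with it; the furniture and walls round the work are solid. World frame = base frame: x ahead of the robot, y to its left, z up, the work surface at z = 0. Lengths are in mm, angles in degrees, forces in N, time in s.
With the tool pointing down it reaches from about 300 to 850 mm from the base axis. Payload 4.2 kg.
Tool frame: the origin (TCP) lies at the very end of the fingers, on their centre line; the grasp point (between the pads) lies 19 mm behind it; z points along the fingers, y is the line along which they close (so a half turn about z gives the same grasp; the last joint's range is limited). The gripper opens to 91 mm and grips with 3 to 60 N. Pads are 32 mm wide; open, the fingers measure 118 mm over their backs; the gripper's body (76 mm by 178 mm) begins 60 mm behind the grasp point.
Start: joints at [70.531, 18.312, 89.639, -0, 72.044, -1.146], TCP at [180.769, 545.862, 213.976] pointing down, gripper open.
Joint ranges: [-177.97, 177.97], [-48.28, 115.42], [12.27, 149.76], [-77.06, 257.06], [2.81, 150.46], [-146.56, 146.56]. Speed limits (degrees/s): [147.25, 147.25, 180, 180, 180, 180].

## Interface

Orientations are given as [roll, pitch, yaw] about the fixed x, y, z axes, in that order (R = Rz(yaw) Ry(pitch) Rx(roll)).
In Python, from workcell import * gives the robot as it stands.
- The arm moves only by the tool move_arm, never from a script. Its argument "motion" is a list of rows, each a list of 3 entries, a list of its own where there are three numbers: the finger opening in mm, from 0 to 91.2, then the shift along the world's x, y, z in units of 25 mm (1.0 is 25 mm), then the turn, a rotation vector about the world's x, y, z in units of 4 degrees (1.0 is 4 degrees). In form: [[grip, [x, y, z], [ax, ay, az]], ...]. A call has 1 to 20 rows; each row shifts and turns the commanded pose from where the row before left it; what a row does not reach is not made up. A row lasts 1/12 s, in which the tool goes at most 41.7 mm and 7.16 degrees, less where a joint would pass 70% of its speed; a pose out of reach is approached as far as the arm can. A call with a number of a shift or a turn outside -1 to 1 is refused whole. A call with a gripper value outside its range is refused whole. The fingers move at their own pace and stop on an object; "grip_force" is the grip in N (left out, the last holds). Time passes only in rows, so rows that do not move let the fingers close. It gives the time, the measured TCP pose, the force, the opening and the grip force at its end, in the units of the state.
- state(): the state, without advancing time (a new reading comes with each control period).
- grab_frame(name): name is "scene" or "side" or "wrist"; returns the picture (384x512x3 uint8, blue, green, red); there is no depth.
- camera_info(name): a dict with "fx", "fy", "cx", "cy" (pixels), "rvec" (rotation vector, rad) and "tvec" (3), from world to camera coordinates, as OpenCV has them. Camera axes: x right, y down, z forward; pixel columns grow to the right and rows downward; lengths in mm; the calibration is good to about 2 mm. A picture is of the moment at which its call begins: read the wrist's pose just before it. camera_info takes no time and is no camera call; for the wrist camera it gives the pose at the moment of the call.
- job_done(): hands the job in; it is judged then, once.
The state is a dict: "time_s": time; "qpos": joint angles; "qvel": joint speeds; "effort": joint torques, N m; "ee_pos": TCP position; "ee_rot": TCP orientation; "force": force on the tool from outside, world axes, zero at the start; "torque": the same for the moment, N m; "gripper_width": finger opening in mm; "gripper_force": force on a finger pad.
Only numpy, scipy, OpenCV 4.12 (cv2) and the standard library are available. Lean on these libraries where they do the work, as an engineer would, in place of code of your own. Each camera call takes 0.05 s, during which the arm holds its last target. There are 200 camera calls.

## Working session

There is one attempt and no reset: what is moved stays moved. The work goes in short steps, Python scripts to look and compute and a tool call to move; the robot and the scene stay as the last step left them, time stands still between calls to the robot, and variables do not carry over. Pictures are saved under pics/ and viewed, at most 10 in all, crops included, and the job is handed in when it is done.

Besides the shell and the picture viewer there is one more tool, called after "Call:" in YAML: its name, and indented under it one key for each argument. move_arm: Moves the arm, as the interface text tells. Shifts and turns lie within -1 to 1; 1 stands for 25 mm of shift or 4 degrees of turn. Its arguments: {"type":"object","properties":{"motion":{"type":"array","items":{"type":"array"}},"grip_force":{"type":"number"}},"required":["motion"]}

```bash
mkdir -p pics
cat > h.py <<'E'
from workcell import *
import numpy as np, cv2
def save(n,f,crop=None,s=1):
    im=grab_frame(n)
    if crop: x0,y0,x1,y1=crop; im=im[y0:y1,x0:x1]
    if s!=1: im=cv2.resize(im,None,fx=s,fy=s,interpolation=cv2.INTER_CUBIC)
    cv2.imwrite('pics/'+f,im)
def P(n):
    c=camera_info(n); K=np.array([[c['fx'],0,c['cx']],[0,c['fy'],c['cy']],[0,0,1.]])
    R=cv2.Rodrigues(np.array(c['rvec'],float))[0]; t=np.array(c['tvec'],float).ravel(); return K,R,t
def ray(n,u,v,z):
    K,R,t=P(n); d=R.T@np.linalg.inv(K)@np.array([u,v,1.]); o=-R.T@t
    return o+d*(z-o[2])/d[2]
def proj(n,p):
    K,R,t=P(n); q=K@(R@np.array(p,float)+t); return q[:2]/q[2]
E
python3 - <<'E'
from h import *
a=grab_frame("scene");b=grab_frame("side")
cv2.imwrite('pics/sc1.png',cv2.resize(a,(800,600),interpolation=cv2.INTER_CUBIC))
cv2.imwrite('pics/si1.png',cv2.resize(b,(800,600),interpolation=cv2.INTER_CUBIC))
for n in("scene","side","wrist"):
    K,R,t=P(n);print(n,(-R.T@t).round(),R[2].round(2),K[0,0])
print(state())
E
```

```text
scene [ -33. -550.  866.] [ 0.48  0.5  -0.72] 390.534130512446
side [ -74. -773.  543.] [ 0.53  0.74 -0.42] 372.00163305551257
wrist [117. 567. 384.] [ 0.23 -0.08 -0.97] 307.221964377762
{'time_s': 0.1, 'qpos': array([ 7.05335537e+01,  1.83468549e+01,  8.96986326e+01, -1.30087901e-03,
        7.20450914e+01, -1.14635095e+00]), 'qvel': array([ 0.03274762, -0.1725326 , -0.11424209, -0.07049481, -0.01698714,
        0.00714132]), 'effort': array([ 1.16077594e-03, -4.13337636e+01, -2.32511687e+01,  7.30623049e-02,
        4.22214798e-02, -5.84295594e-05]), 'ee_pos': array([180.59621404, 545.4250786 , 213.22093378]), 'ee_rot': array([-1.79909414e+02, -5.75502600e-04,  1.61680306e+02]), 'force': array([ 0.54498731,  1.02707054, -0.31132299]), 'torque': array([-0.00689327, -0.00895718, -0.01707137]), 'gripper_force': 0.0, 'gripper_width': 91.11067846317621}
```

View pics/sc1.png

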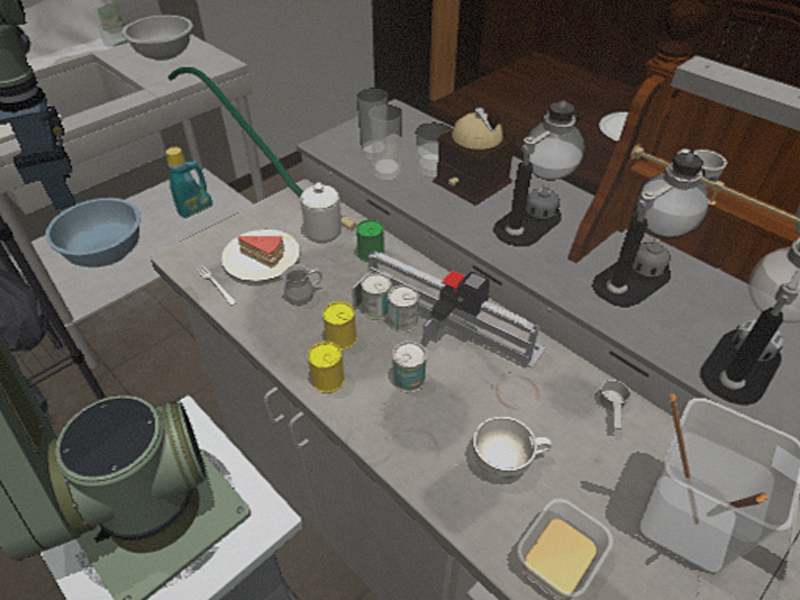

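View pics/si1.png

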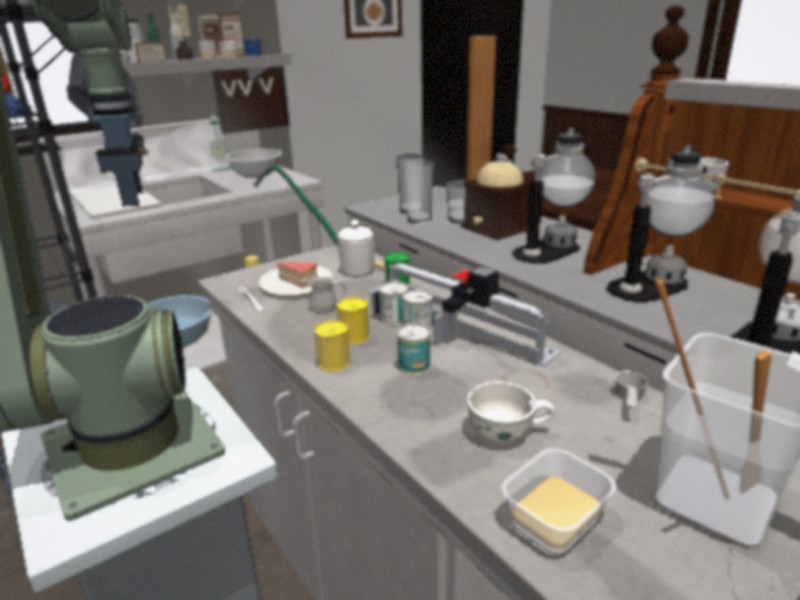

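The scene shows the rail running from about (370,262) to (540,345) in the 800-px picture. The red paddle is at (455,280), the row tins at (375,285) and (403,297), and the new tin at (409,355). Next I'll take a closer crop for measuring.

Run:
```python
from h import *
save("scene","c1.png",(215,150,355,255),5.7)
```

```text
(no output)
```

View pics/c1.png

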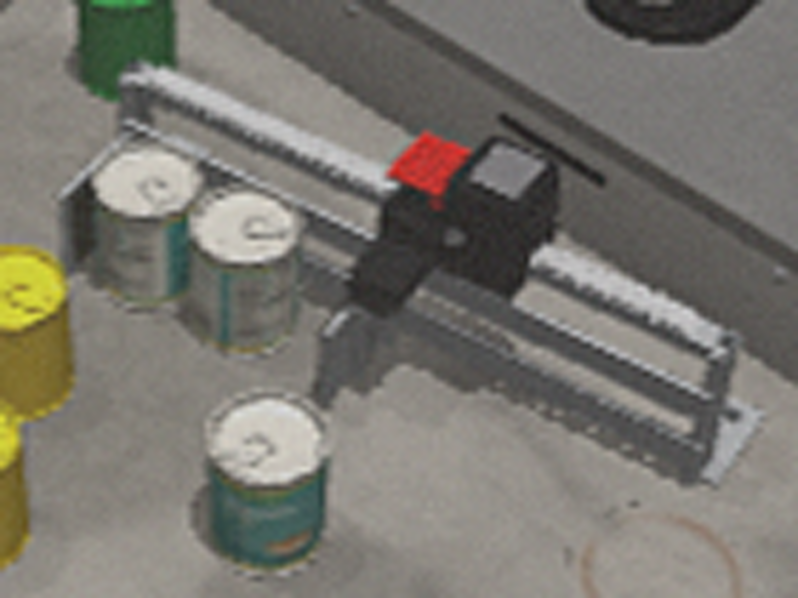

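Run:
```python
from h import *
def c(x,y,z,n): 
    p=ray("scene",215+x/5.7,150+y/5.7,z); print(n,p.round(1)); return p
e=c(146,181,72,'end');m=c(245,227,72,'mid');nw=c(266,441,72,'new')
p=c(430,163,127,'paddle')
a=c(135,68,98,'barL');b=c(730,340,98,'barR')
c(508,168,140,'housing top'); 
d=a-b;print('bar yaw',np.degrees(np.arctan2(-d[0],d[1])),np.linalg.norm(d[:2]))
d=e-m;print('tin yaw',np.degrees(np.arctan2(-d[0],d[1])),np.linalg.norm(d[:2]))
# fit rail pose (x,y,yaw,stop) to features
from scipy.optimize import least_squares
obs=[((138,66),lambda s:(0,127,100)),((730,340),lambda s:(0,-222,100)),((430,163),lambda s:(0,-5-s-17.5,127)),((146,181),lambda s:(-41,115-28.7,72)),((245,227),lambda s:(-41,115-28.7*3,72))]
def W(q,p):
    cth,sth=np.cos(q[2]),np.sin(q[2]);return np.array([q[0]+cth*p[0]-sth*p[1],q[1]+sth*p[0]+cth*p[1],p[2]])
def f(q): return np.concatenate([proj("scene",W(q,g(q[3])))-[215+o[0]/5.7,150+o[1]/5.7] for o,g in obs])
r=least_squares(f,[480,0,0,50],x_scale=[10,10,.1,10]);q=r.x;print(q,np.degrees(q[2]),r.fun.round(2))
for n,o in (('end',e),('mid',m),('new',nw),('pad',p)):
    d=o[:2]-q[:2];print(n,np.cos(q[2])*d[0]+np.sin(q[2])*d[1],-np.sin(q[2])*d[0]+np.cos(q[2])*d[1])
```

```text
end [520.7  71.7  72. ]
mid [533.4  12.   72. ]
new [441.5 -94.1  72. ]
paddle [589.  -58.6 127. ]
barL [557.3 118.3  98. ]
barR [ 623.1 -217.4   98. ]
housing top [601.8 -95.5 140. ]
bar yaw 11.09943091714631 342.0588036297508
tin yaw 12.002635623689335 61.04139343761549
[ 5.79522563e+02 -4.87923586e+00  1.87755594e-01  3.18634818e+01] 10.757603115190447 [-1.26 -0.19  1.36  1.04  0.08 -0.18  0.48 -0.49 -0.83 -0.75]
end -43.50264335452596 86.20916495581261
mid -42.1763233527158 25.182182496751395
new -152.27546091627545 -61.8937616839277
pad -0.7338699966709044 -54.548758250430375
```

The fit gives the rail at about (579.5, −4.9) mm with yaw 10.8° and the stop at about 32 mm of travel. The new tin is at rail (−152, −62). I'm moving towards the paddle with the fingers closed and tool y along the bar.

Call:
move_arm:
  motion:
    - [0, [0.65, -0.96, 0], [0, 0, 0.36]]
    - [0, [0.65, -0.96, 0], [0, 0, 0.36]]
    - [0, [0.65, -0.96, 0], [0, 0, 0.36]]
    - [0, [0.65, -0.96, 0], [0, 0, 0.36]]
    - [0, [0.65, -0.96, 0], [0, 0, 0.36]]
    - [0, [0.65, -0.96, 0], [0, 0, 0.36]]
    - [0, [0.65, -0.96, 0], [0, 0, 0.36]]
    - [0, [0.65, -0.96, 0], [0, 0, 0.36]]
    - [0, [0.65, -0.96, 0], [0, 0, 0.36]]
    - [0, [0.65, -0.96, 0], [0, 0, 0.36]]
    - [0, [0.65, -0.96, 0], [0, 0, 0.36]]
    - [0, [0.65, -0.96, 0], [0, 0, 0.36]]
    - [0, [0.65, -0.96, 0], [0, 0, 0.36]]
    - [0, [0.65, -0.96, 0], [0, 0, 0.36]]
    - [0, [0.65, -0.96, 0], [0, 0, 0.36]]
    - [0, [0.65, -0.96, 0], [0, 0, 0.36]]
    - [0, [0.65, -0.96, 0], [0, 0, 0.36]]
    - [0, [0.65, -0.96, 0], [0, 0, 0.36]]
    - [0, [0.65, -0.96, 0], [0, 0, 0.36]]
    - [0, [0.65, -0.96, 0], [0, 0, 0.36]]

```text
time_s: 1.82
ee_pos: [506.2, 64.5, 213.8]
ee_rot: [180.0, -0.0, -169.5]
force: [0.6, 0.5, 0.7]
gripper_width: 0.7
gripper_force: 0.0
```

Run:
```python
from h import *
s=state();print(s['ee_pos'],s['ee_rot'],s['qpos'],s['gripper_width'],s['force'])
save("wrist","w1.png",None,1.5)
```

```text
[506.17604823  64.4860968  213.77176711] [ 1.79987018e+02 -2.59967268e-02 -1.69465749e+02] [ 5.96174161e+00  1.24994754e+01  9.78503527e+01  1.15894096e-02
  6.96771212e+01 -9.45765340e+01] 0.6952774657454662 [0.55934286 0.48648148 0.71728221]
```

View pics/w1.png

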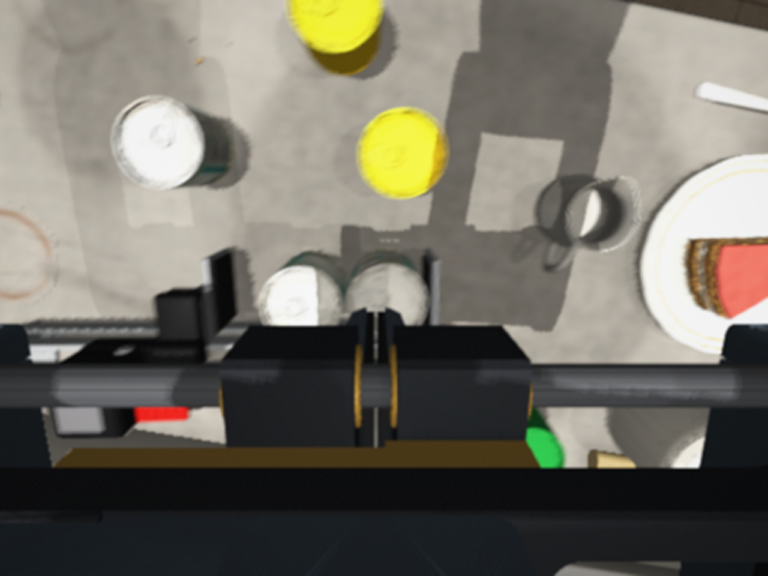

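The wrist view shows the new tin's top at (160,142) and the red paddle's edge at (187,411). The jaw plate is at (220,280) and the row tins at (302,300) and (387,298). I'm cross-checking these against the fit.

Run:
```python
from h import *
q=(579.5,-4.9,.18776)
def loc(o): d=o[:2]-np.array(q[:2]);return np.array([np.cos(q[2])*d[0]+np.sin(q[2])*d[1],-np.sin(q[2])*d[0]+np.cos(q[2])*d[1]]).round(1)
for n,u,v,z in (('new',160,142,72),('mid',302,310,72),('end',387,305,72),('paddle+yedge',187,411,127),('pad -y edge',135,411,127),('housing -y edge',57,411,140),('jaw corner',234,250,60),('endplate front',427,250,62),('endplate2',436,250,62),('fence1',30,328,68),('fence2',155,322,68)):
    p=ray("wrist",u/1.5,v/1.5,z);print(n,p.round(1),loc(p))
```

```text
new [449.4 -93.5  72. ] [-144.3  -62.7]
mid [545.2  13.5  72. ] [-30.2  24.5]
end [530.6  71.9  72. ] [-33.7  84.6]
paddle+yedge [604.7 -40.9 127. ] [ 18.1 -40.1]
pad -y edge [610.7 -72.6 127. ] [ 18.  -72.3]
housing -y edge [ 610.6 -111.7  140. ] [  10.7 -110.7]
jaw corner [513.9 -41.9  60. ] [-71.4 -24.1]
endplate front [488.6  92.9  62. ] [-71. 113.]
endplate2 [487.4  99.1  62. ] [-71.  119.4]
fence1 [ 596.1 -179.4   68. ] [ -16.2 -174.5]
fence2 [574.9 -90.2  68. ] [-20.4 -83. ]
```

Call:
move_arm:
  motion:
    - [0, [0.68, -0.98, 0], [0, 0, 0.06]]
    - [0, [0.68, -0.98, 0], [0, 0, 0]]
    - [0, [0.68, -0.98, 0], [0, 0, 0]]
    - [0, [0.67, -0.98, 0], [0, 0, 0]]
    - [0, [0.67, -0.98, 0], [0, 0, 0]]
    - [0, [0, 0, -0.9], [0, 0, 0]]
    - [0, [0, 0, -0.9], [0, 0, 0]]
    - [0, [0, 0, -0.5], [0, 0, 0]]
    - [0, [0, 0, 0], [0, 0, 0]]
    - [0, [0, 0, 0], [0, 0, 0]]

```text
time_s: 2.7
ee_pos: [589.9, -56.5, 155.9]
ee_rot: [180.0, -0.1, -169.3]
force: [0.1, -1.1, -0.6]
gripper_width: 0.5
gripper_force: 0.0
```

Run:
```python
from h import *
s=state();print(s['ee_pos'],s['ee_rot'],s['force'],s['gripper_width'])
save("scene","c2.png",(240,130,360,220),6.6)
```

```text
[589.89223758 -56.48005133 155.876642  ] [ 1.79962298e+02 -9.68053233e-02 -1.69287973e+02] [ 0.09154502 -1.08822502 -0.62035878] 0.5377974041416128
```

View pics/c2.png

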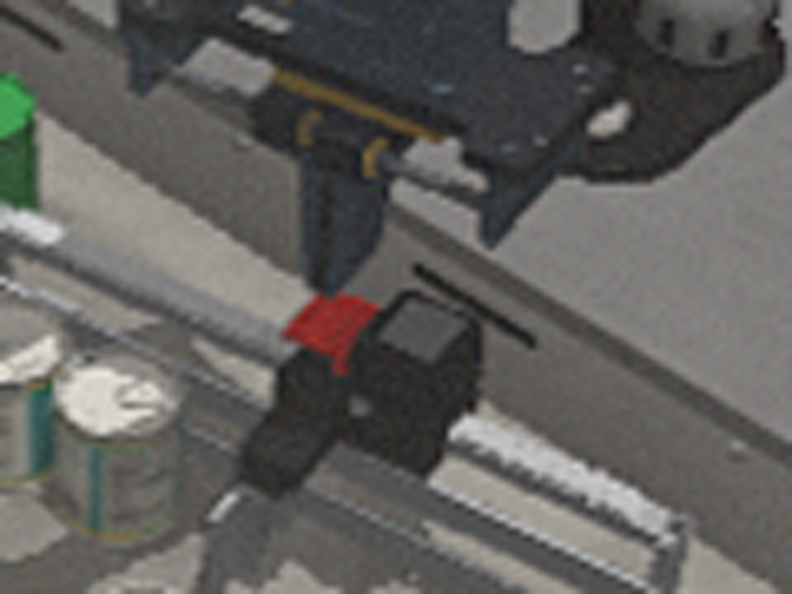

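The fingers hang just above the red paddle, whose centre is at (333,325) in the crop. I'm checking the alignment by projection.

Run:
```python
from h import *
for z in (156,127): u=proj("scene",(589.9,-56.5,z));print((u-[240,130])*6.6)
p=ray("scene",240+333/6.6,130+325/6.6,127);print(p)
print(state()['ee_pos'],state()['force'])
```

```text
[335.21314468 265.62961292]
[330.59974135 317.22679209]
[587.07592085 -60.37205453 127.        ]
[590.61582092 -56.49207972 156.94917237] [-0.36402813 -0.41310666  0.27614853]
```

Call:
move_arm:
  motion:
    - [0, [0, 0, -0.6], [0, 0, 0]]
    - [0, [0, 0, -0.5], [0, 0, 0]]
    - [0, [0, 0, -0.12], [0, 0, 0]]
    - [0, [0, 0, -0.1], [0, 0, 0]]
    - [0, [0, 0, 0], [0, 0, 0]]
    - [0, [0, 0, 0], [0, 0, 0]]

```text
time_s: 3.25
ee_pos: [590.2, -56.7, 124.8]
ee_rot: [-180.0, 0.0, -169.3]
force: [-3.1, 0.9, 4.8]
gripper_width: 0.5
gripper_force: 2.2
```

Call:
move_arm:
  motion:
    - [0, [0, 0, -0.06], [0, 0, 0]]
    - [0, [0, 0, -0.06], [0, 0, 0]]
    - [0, [0, 0, 0], [0, 0, 0]]
    - [0, [0, 0, 0], [0, 0, 0]]

```text
time_s: 3.58
ee_pos: [590.3, -56.6, 121.7]
ee_rot: [-180.0, 0.0, -169.3]
force: [-3.0, 0.5, 4.3]
gripper_width: 0.3
gripper_force: 2.7
```

Call:
move_arm:
  motion:
    - [0, [0, 0, -0.06], [0, 0, 0]]
    - [0, [0, 0, -0.06], [0, 0, 0]]
    - [0, [0, 0, 0], [0, 0, 0]]
    - [0, [0, 0, 0], [0, 0, 0]]

```text
time_s: 3.92
ee_pos: [590.4, -56.7, 119.4]
ee_rot: [-180.0, 0.1, -169.3]
force: [-4.9, -0.1, 7.8]
gripper_width: 0.4
gripper_force: 4.3
```

Call:
move_arm:
  motion:
    - [0, [0.02, -0.1, -0.02], [0, 0, 0]]
    - [0, [0.02, -0.1, 0], [0, 0, 0]]
    - [0, [0.037, -0.2, 0], [0, 0, 0]]
    - [0, [0.037, -0.2, 0], [0, 0, 0]]
    - [0, [0.037, -0.2, 0], [0, 0, 0]]
    - [0, [0.037, -0.2, 0], [0, 0, 0]]

```text
time_s: 4.42
ee_pos: [595.2, -82.0, 119.4]
ee_rot: [-180.0, 0.1, -169.3]
force: [-4.9, 0.3, 11.8]
gripper_width: 0.2
gripper_force: 5.1
```

Call:
move_arm:
  motion:
    - [0, [0.037, -0.2, 0], [0, 0, 0]]
    - [0, [0.037, -0.2, 0], [0, 0, 0]]
    - [0, [0.037, -0.2, 0], [0, 0, 0]]
    - [0, [0.037, -0.2, 0], [0, 0, 0]]
    - [0, [0.037, -0.2, 0], [0, 0, 0]]
    - [0, [0.037, -0.2, 0], [0, 0, 0]]
    - [0, [0.037, -0.2, 0], [0, 0, 0]]
    - [0, [0.037, -0.2, 0], [0, 0, 0]]
    - [0, [0.037, -0.2, 0], [0, 0, 0]]
    - [0, [0, 0, 0], [0, 0, 0]]

```text
time_s: 5.25
ee_pos: [603.4, -125.3, 119.4]
ee_rot: [179.8, 0.1, -169.4]
force: [-5.0, 6.4, 11.1]
gripper_width: 0.2
gripper_force: 6.4
```

Call:
move_arm:
  motion:
    - [0, [0.03, -0.14, 0], [0, 0, 0]]
    - [0, [0.02, -0.1, 0], [0, 0, 0]]
    - [0, [0, 0, 0], [0, 0, 0]]

```text
time_s: 5.5
ee_pos: [603.5, -126.0, 119.8]
ee_rot: [179.3, 0.1, -169.4]
force: [-6.8, 19.5, 16.9]
gripper_width: 0.3
gripper_force: 11.1
```

Run:
```python
from h import *
print(state()['ee_pos'],state()['force'])
save("scene","c3.png",(250,140,370,230),6.6)
```

```text
[ 603.49910995 -125.95934039  119.80407559] [-6.78375047 19.45033956 16.94980344]
```

View pics/c3.png

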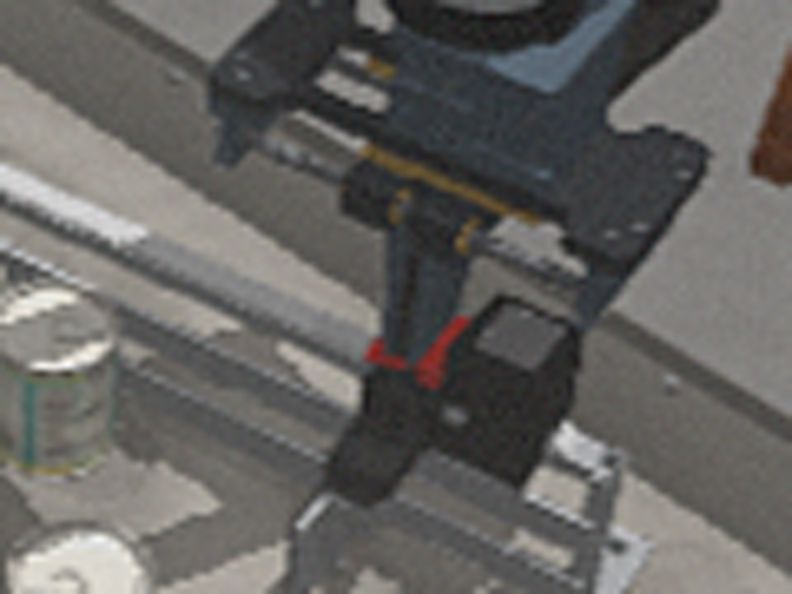

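The fingers hold the paddle, at (415,350), with the housing's top plate at (530,335). The housing is close to the bar's end. I'm checking the travel.

Run:
```python
from h import *
q=(579.5,-4.9,.18776)
def loc(o): d=o[:2]-np.array(q[:2]);return np.array([np.cos(q[2])*d[0]+np.sin(q[2])*d[1],-np.sin(q[2])*d[0]+np.cos(q[2])*d[1]]).round(1)
print(loc(ray("scene",215+508/5.7,150+168/5.7,140)),loc(ray("scene",250+530/6.6,140+335/6.6,140)))
print('jaw top front', loc(ray("scene",215+325/5.7,150+335/5.7,60)),loc(ray("scene",250+298/6.6,140+525/6.6,60)))
W=lambda x,y,z:(q[0]+np.cos(q[2])*x-np.sin(q[2])*y,q[1]+np.sin(q[2])*x+np.cos(q[2])*y,z)
for s in (96,102,110): print(s,*[((proj("scene",W(*p))-[250,140])*6.6).round() for p in ((-23,-85-s,140),(23,-85-s,140),(-23,-85-s,100),(-74,-5-s,60),(-23,-39-s,140))])
```

```text
[  5.  -93.2] [   6.5 -171.1]
jaw top front [-71.7 -42.6] [ -69.1 -115.8]
96 [518. 389.] [571. 321.] [505. 458.] [261. 517.] [414. 342.]
102 [532. 396.] [585. 327.] [518. 465.] [273. 523.] [427. 348.]
110 [551. 404.] [603. 335.] [536. 473.] [290. 531.] [445. 356.]
```

Call:
move_arm:
  motion:
    - [0, [0, 0, -0.06], [0, 0, 0]]
    - [0, [0, -0.02, -0.02], [0, 0, 0]]
    - [0, [0, 0, 0], [0, 0, 0]]

```text
time_s: 5.8
ee_pos: [603.5, -125.7, 119.2]
ee_rot: [179.2, 0.1, -169.4]
force: [-9.3, 20.3, 22.4]
gripper_width: 0.7
gripper_force: 14.5
```

The stop is hard against its end stop: y force is 20 N and it no longer moves. I'm easing off, lifting and going in front of the new tin with the fingers open 30 mm to cradle it.

Call:
move_arm:
  motion:
    - [0, [0, 0.28, 0], [0, 0, 0]]
    - [0, [0, 0, 0.3], [0, 0, 0]]
    - [0, [0, 0, 0.7], [0, 0, 0]]
    - [0, [0, 0, 0.9], [0, 0, 0]]
    - [0, [0, 0, 0.8], [0, 0, 0]]
    - [30, [-0.86, 0.094, 0], [0, 0, 0]]
    - [30, [-0.86, 0.094, 0], [0, 0, 0]]
    - [30, [-0.86, 0.094, 0], [0, 0, 0]]
    - [30, [-0.86, 0.094, 0], [0, 0, 0]]
    - [30, [-0.86, 0.094, 0], [0, 0, 0]]
    - [30, [-0.86, 0.094, 0], [0, 0, 0]]
    - [30, [-0.86, 0.094, 0], [0, 0, 0]]
    - [30, [-0.86, 0.094, 0], [0, 0, 0]]
    - [30, [-0.86, 0.094, 0], [0, 0, 0]]
    - [30, [-0.86, 0.094, 0], [0, 0, 0]]
    - [30, [0, 0, 0], [0, 0, 0]]
    - [30, [0, 0, 0], [0, 0, 0]]

```text
time_s: 7.22
ee_pos: [389.9, -102.9, 183.3]
ee_rot: [-179.9, 0.2, -169.3]
force: [-0.0, -0.1, -0.6]
gripper_width: 29.6
gripper_force: 0.0
```

Run:
```python
from h import *
s=state();print(s['ee_pos'],s['ee_rot'],s['force'],s['gripper_width'])
save("scene","c4.png",(210,130,350,250),5)
```

```text
[ 389.89547015 -102.88988824  183.28612205] [-1.79916736e+02  1.72531796e-01 -1.69305586e+02] [-0.04967392 -0.08179183 -0.55426104] 29.602580492830253
```

View pics/c4.png

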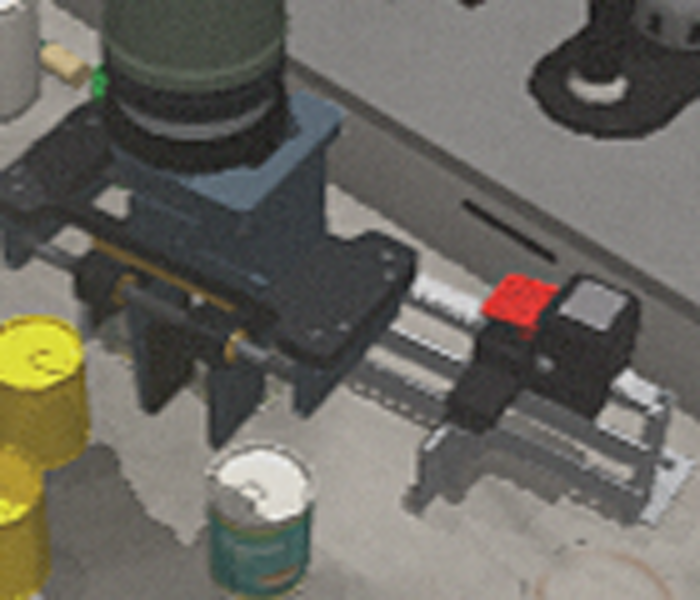

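The stop stays back with its paddle up at (520,300), and the tin is unmoved at (261,488). I'm lowering in front of the tin and pushing it in.

Call:
move_arm:
  motion:
    - [30, [0, 0, -0.9], [0, 0, 0]]
    - [30, [0, 0, -0.9], [0, 0, 0]]
    - [30, [0, 0, -0.9], [0, 0, 0]]
    - [30, [0, 0, -0.9], [0, 0, 0]]
    - [30, [0, 0, -0.9], [0, 0, 0]]
    - [30, [0, 0, -0.9], [0, 0, 0]]
    - [30, [0, 0, -0.9], [0, 0, 0]]
    - [30, [0, 0, 0], [0, 0, 0]]
    - [30, [0, 0, 0], [0, 0, 0]]
    - [30, [0.2, 0.037, 0], [0, 0, 0]]
    - [30, [0.2, 0.037, 0], [0, 0, 0]]
    - [30, [0.2, 0.037, 0], [0, 0, 0]]
    - [30, [0.2, 0.037, 0], [0, 0, 0]]
    - [30, [0.2, 0.037, 0], [0, 0, 0]]
    - [30, [0.2, 0.037, 0], [0, 0, 0]]
    - [30, [0.2, 0.037, 0], [0, 0, 0]]
    - [30, [0, 0, 0], [0, 0, 0]]

```text
time_s: 8.68
ee_pos: [426.2, -96.2, 25.2]
ee_rot: [-180.0, 0.1, -169.3]
force: [1.2, 0.9, -0.3]
gripper_width: 29.9
gripper_force: 0.0
```

Run:
```python
from h import *
s=state();print(s['ee_pos'],s['ee_rot'],s['force'],s['gripper_width'])
save("scene","c5.png",(210,150,350,255),5.5)
```

```text
[426.20331016 -96.18825836  25.16630811] [-1.79960868e+02  1.11732301e-01 -1.69264915e+02] [ 1.24460299  0.915166   -0.27426388] 29.948168876625935
```

View pics/c5.png

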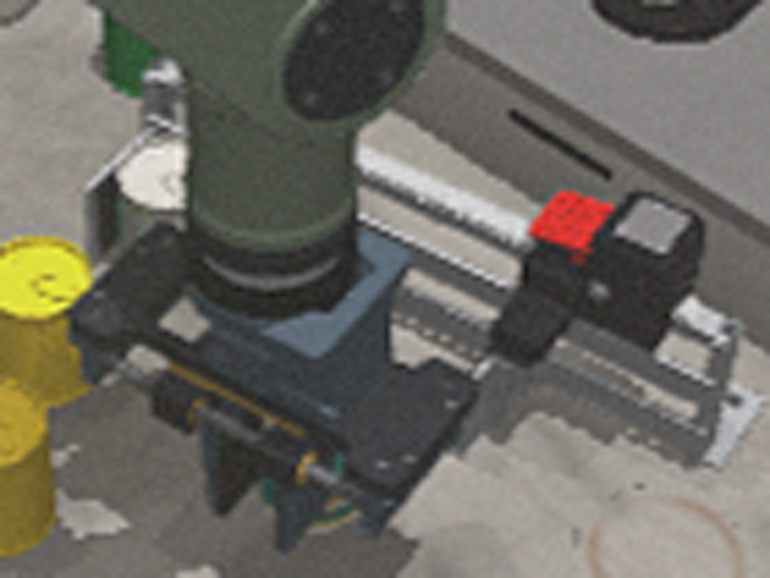

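The fingers now stand behind the tin, at about (310,500), and are pushing it; the way to the fence is clear. I'm pushing on.

Call:
move_arm:
  motion:
    - [30, [0.2, 0.037, 0], [0, 0, 0]]
    - [30, [0.2, 0.037, 0], [0, 0, 0]]
    - [30, [0.2, 0.037, 0], [0, 0, 0]]
    - [30, [0.2, 0.037, 0], [0, 0, 0]]
    - [30, [0.2, 0.037, 0], [0, 0, 0]]
    - [30, [0.2, 0.037, 0], [0, 0, 0]]
    - [30, [0.2, 0.037, 0], [0, 0, 0]]
    - [30, [0.2, 0.037, 0], [0, 0, 0]]
    - [30, [0.2, 0.037, 0], [0, 0, 0]]
    - [30, [0.2, 0.037, 0], [0, 0, 0]]
    - [30, [0.2, 0.037, 0], [0, 0, 0]]
    - [30, [0.2, 0.037, 0], [0, 0, 0]]
    - [30, [0.2, 0.037, 0], [0, 0, 0]]
    - [30, [0.2, 0.037, 0], [0, 0, 0]]
    - [30, [0.1, 0.019, 0], [0, 0, 0]]
    - [30, [0.1, 0.019, 0], [0, 0, 0]]
    - [30, [0, 0, 0], [0, 0, 0]]

```text
time_s: 10.15
ee_pos: [500.3, -82.2, 25.0]
ee_rot: [-180.0, 0.0, -169.3]
force: [-0.1, 0.0, 0.2]
gripper_width: 30.2
gripper_force: 0.1
```

Call:
move_arm:
  motion:
    - [30, [0.08, 0.015, 0], [0, 0, 0]]
    - [30, [0.08, 0.015, 0], [0, 0, 0]]
    - [30, [0, 0, 0], [0, 0, 0]]

```text
time_s: 10.4
ee_pos: [503.9, -81.5, 25.0]
ee_rot: [180.0, 0.0, -169.3]
force: [-0.1, -0.4, -0.6]
gripper_width: 30.1
gripper_force: 0.5
```

Call:
move_arm:
  motion:
    - [30, [0.08, 0.015, 0], [0, 0, 0]]
    - [30, [0.08, 0.015, 0], [0, 0, 0]]
    - [30, [0, 0, 0], [0, 0, 0]]

```text
time_s: 10.65
ee_pos: [508.1, -80.8, 25.0]
ee_rot: [-180.0, 0.0, -169.3]
force: [-1.2, -0.3, -0.2]
gripper_width: 29.9
gripper_force: 0.4
```

Call:
move_arm:
  motion:
    - [30, [0.08, 0.015, 0], [0, 0, 0]]
    - [30, [0, 0, 0], [0, 0, 0]]

```text
time_s: 10.82
ee_pos: [509.9, -80.4, 25.0]
ee_rot: [-180.0, 0.0, -169.3]
force: [-1.5, 0.1, 0.7]
gripper_width: 30.2
gripper_force: 0.6
```

Call:
move_arm:
  motion:
    - [30, [0.08, 0.015, 0], [0, 0, 0]]
    - [30, [0, 0, 0], [0, 0, 0]]

```text
time_s: 10.98
ee_pos: [511.9, -80.0, 25.0]
ee_rot: [-180.0, 0.0, -169.3]
force: [-1.3, 0.2, 0.5]
gripper_width: 30.1
gripper_force: 0.6
```

Call:
move_arm:
  motion:
    - [30, [0.08, 0.015, 0], [0, 0, 0]]
    - [30, [0, 0, 0], [0, 0, 0]]

```text
time_s: 11.15
ee_pos: [514.0, -79.6, 25.0]
ee_rot: [-180.0, 0.0, -169.3]
force: [-1.0, -0.0, -0.3]
gripper_width: 29.8
gripper_force: 0.6
```

Call:
move_arm:
  motion:
    - [30, [0.08, 0.015, 0], [0, 0, 0]]
    - [30, [0, 0, 0], [0, 0, 0]]

```text
time_s: 11.32
ee_pos: [515.7, -79.2, 24.9]
ee_rot: [180.0, -0.0, -169.3]
force: [-1.4, -0.3, 0.3]
gripper_width: 29.8
gripper_force: 0.8
```

Call:
move_arm:
  motion:
    - [30, [0.08, 0.015, 0], [0, 0, 0]]
    - [30, [0, 0, 0], [0, 0, 0]]

```text
time_s: 11.48
ee_pos: [515.7, -79.1, 24.8]
ee_rot: [180.0, -0.2, -169.3]
force: [-5.7, -1.7, 4.5]
gripper_width: 30.2
gripper_force: 3.5
```

Call:
move_arm:
  motion:
    - [30, [0.08, 0.015, 0], [0, 0, 0]]
    - [30, [0, 0, 0], [0, 0, 0]]

```text
time_s: 11.65
ee_pos: [515.7, -79.0, 24.8]
ee_rot: [179.9, -0.5, -169.2]
force: [-10.0, -4.8, 7.6]
gripper_width: 30.2
gripper_force: 5.8
```

Run:
```python
from h import *
print(state()['ee_pos'],state()['force'])
a=grab_frame("wrist"); b=grab_frame("side")[150:260,200:380]
a=cv2.resize(a,(512,384)); b=cv2.resize(b,None,fx=2.8,fy=2.8,interpolation=cv2.INTER_CUBIC)
h=np.zeros((600,512,3),np.uint8)
im=np.vstack([cv2.resize(a[:290],(512,290)),np.pad(b,((0,0),(0,512-b.shape[1]),(0,0))) if b.shape[1]<512 else b])
cv2.imwrite('pics/m1.png',im[:600]);print(im.shape)
```

```text
[515.73283646 -79.00706165  24.7751374 ] [-9.99719176 -4.81019398  7.63413932]
(598, 512, 3)
```

View pics/m1.png

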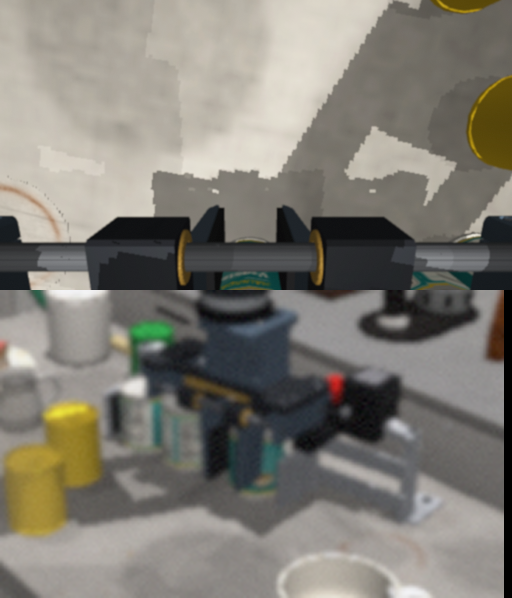

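The tin is against the fence: the force rises and the TCP no longer moves, and the side view shows it standing upright. Before closing, I'm checking how far back the stop really is from the red centroids.

Run:
```python
from h import *
q=(579.5,-4.9,.18776)
def loc(o): d=o[:2]-np.array(q[:2]);return np.array([np.cos(q[2])*d[0]+np.sin(q[2])*d[1],-np.sin(q[2])*d[0]+np.cos(q[2])*d[1]]).round(1)
for f,x,y,s in (('c1',215,150,5.7),('c4',210,130,5),('c5',210,150,5.5)):
    im=cv2.imread(f'pics/{f}.png').astype(int);m=(im[...,2]>130)&(im[...,1]<70)&(im[...,0]<70)
    v,u=np.nonzero(m);print(f,m.sum()/s/s,loc(ray("scene",x+u.mean()/s,y+v.mean()/s,127)))
for f,a in (('c1',(730,340,5.7,215,150)),('c1',(135,66,5.7,215,150))): print(loc(ray("scene",a[3]+a[0]/a[2],a[4]+a[1]/a[2],99)))
```

```text
c1 82.7639273622653 [ -1.4 -54.5]
c4 94.4 [  -3.7 -129.4]
c5 95.14049586776859 [  -3.8 -129.3]
[   2.3 -217.1]
[  1.5 125.4]
```

The stop is fully back: 110 mm, calibrated against the bar ends. I'm withdrawing straight back, lifting, and checking what stands behind the stop.

Call:
move_arm:
  motion:
    - [30, [-0.3, -0.057, 0], [0, 0, 0]]
    - [30, [-0.64, -0.122, 0], [0, 0, 0]]
    - [30, [-1, -0.19, 0], [0, 0, 0]]
    - [30, [-1, -0.19, 0], [0, 0, 0]]
    - [30, [0, 0, 0.6], [0, 0, 0]]
    - [0, [0, 0, 1], [0, 0, 0]]
    - [0, [0, 0, 1], [0, 0, 0]]
    - [0, [0, 0, 1], [0, 0, 0]]
    - [0, [0, 0, 1], [0, 0, 0]]
    - [0, [0, 0, 1], [0, 0, 0]]
    - [0, [0, 0, 1], [0, 0, 0]]
    - [0, [0, 0, 0.4], [0, 0, 0]]

```text
time_s: 12.75
ee_pos: [448.5, -92.9, 203.8]
ee_rot: [-179.8, 0.5, -169.3]
force: [0.8, -0.1, 0.2]
gripper_width: 0.5
gripper_force: 0.0
```

Run:
```python
from h import *
s=state();print(s['ee_pos'],s['force'],s['gripper_width'])
for n,u,v in (('siphon2 base',630,298),('siphon1 base',528,228),('siphon3',738,372),('counter edge near',620,355)):
    print(n,[ray("scene",u*.64,v*.64,z).round() for z in (30,90)])
for z in (115,195): print((proj("scene",(622,-226,z))/.64).round())
```

```text
[448.54840347 -92.88175723 203.75218342] [ 0.75165162 -0.05717143  0.20773128] 0.5067446212902825
siphon2 base [array([ 873., -268.,   30.]), array([ 808., -289.,   90.])]
siphon1 base [array([907.,   1.,  30.]), array([840., -38.,  90.])]
siphon3 [array([ 845., -494.,   30.]), array([ 782., -498.,   90.])]
counter edge near [array([ 734., -331.,   30.]), array([ 679., -347.,   90.])]
[542. 324.]
[550. 289.]
```

Call:
move_arm:
  motion:
    - [0, [0.78, -0.588, 0], [0, 0, 0]]
    - [0, [0.78, -0.588, 0], [0, 0, 0]]
    - [0, [0.78, -0.588, 0], [0, 0, 0]]
    - [0, [0.78, -0.588, 0], [0, 0, 0]]
    - [0, [0.78, -0.588, 0], [0, 0, 0]]
    - [0, [0.78, -0.588, 0], [0, 0, 0]]
    - [0, [0.78, -0.588, 0], [0, 0, 0]]
    - [0, [0.78, -0.588, 0], [0, 0, 0]]
    - [0, [0.78, -0.588, 0], [0, 0, 0]]
    - [0, [0, 0, 0], [0, 0, 0]]
    - [0, [0, 0, -0.85], [0, 0, 0]]
    - [0, [0, 0, -0.85], [0, 0, 0]]
    - [0, [0, 0, -0.85], [0, 0, 0]]
    - [0, [0, 0, -0.85], [0, 0, 0]]
    - [0, [0, 0, 0], [0, 0, 0]]
    - [0, [0, 0, 0], [0, 0, 0]]

```text
time_s: 14.08
ee_pos: [621.1, -224.3, 114.3]
ee_rot: [179.9, -0.1, -169.3]
force: [0.6, -0.6, -0.2]
gripper_width: 0.3
gripper_force: 0.0
```

Call:
move_arm:
  motion:
    - [0, [-0.028, 0.147, 0], [0, 0, 0]]
    - [0, [-0.028, 0.147, 0], [0, 0, 0]]
    - [0, [-0.028, 0.147, 0], [0, 0, 0]]
    - [0, [-0.028, 0.147, 0], [0, 0, 0]]
    - [0, [-0.028, 0.147, 0], [0, 0, 0]]
    - [0, [-0.028, 0.147, 0], [0, 0, 0]]
    - [0, [-0.028, 0.147, 0], [0, 0, 0]]
    - [0, [-0.028, 0.147, 0], [0, 0, 0]]
    - [0, [-0.028, 0.147, 0], [0, 0, 0]]
    - [0, [-0.028, 0.147, 0], [0, 0, 0]]

```text
time_s: 14.92
ee_pos: [614.8, -189.1, 115.2]
ee_rot: [-179.9, 0.0, -169.3]
force: [0.5, -4.3, 1.0]
gripper_width: 0.4
gripper_force: 1.1
```

Call:
move_arm:
  motion:
    - [0, [-0.028, 0.147, 0], [0, 0, 0]]
    - [0, [-0.028, 0.147, 0], [0, 0, 0]]
    - [0, [-0.028, 0.147, 0], [0, 0, 0]]
    - [0, [-0.028, 0.147, 0], [0, 0, 0]]
    - [0, [-0.028, 0.147, 0], [0, 0, 0]]
    - [0, [-0.028, 0.147, 0], [0, 0, 0]]

```text
time_s: 15.42
ee_pos: [610.6, -167.0, 115.3]
ee_rot: [-179.9, 0.0, -169.3]
force: [0.1, -4.6, 1.2]
gripper_width: 0.3
gripper_force: 2.3
```

Call:
move_arm:
  motion:
    - [0, [-0.02, 0.1, 0], [0, 0, 0]]
    - [0, [-0.02, 0.1, 0], [0, 0, 0]]
    - [0, [-0.02, 0.1, 0], [0, 0, 0]]
    - [0, [0, 0, 0], [0, 0, 0]]

```text
time_s: 15.75
ee_pos: [609.0, -158.4, 115.2]
ee_rot: [-180.0, 0.0, -169.3]
force: [0.3, -3.2, 1.1]
gripper_width: 0.5
gripper_force: 1.8
```

Call:
move_arm:
  motion:
    - [0, [-0.014, 0.08, 0], [0, 0, 0]]
    - [0, [-0.014, 0.08, 0], [0, 0, 0]]
    - [0, [0, 0, 0], [0, 0, 0]]

```text
time_s: 16.0
ee_pos: [608.3, -154.9, 115.2]
ee_rot: [-179.9, 0.0, -169.3]
force: [0.4, -5.1, 1.3]
gripper_width: 0.3
gripper_force: 2.6
```

Call:
move_arm:
  motion:
    - [0, [-0.015, 0.08, 0], [0, 0, 0]]
    - [0, [-0.015, 0.08, 0], [0, 0, 0]]
    - [0, [0, 0, 0], [0, 0, 0]]

```text
time_s: 16.25
ee_pos: [607.5, -150.5, 115.1]
ee_rot: [-180.0, 0.0, -169.3]
force: [0.3, -4.0, 0.6]
gripper_width: 0.4
gripper_force: 2.1
```

Call:
move_arm:
  motion:
    - [0, [-0.015, 0.08, 0], [0, 0, 0]]
    - [0, [0, 0, 0], [0, 0, 0]]

```text
time_s: 16.42
ee_pos: [607.1, -148.6, 115.2]
ee_rot: [-180.0, 0.0, -169.3]
force: [0.3, -4.6, 1.0]
gripper_width: 0.2
gripper_force: 2.4
```

Call:
move_arm:
  motion:
    - [0, [-0.015, 0.08, 0], [0, 0, 0]]
    - [0, [0, 0, 0], [0, 0, 0]]

```text
time_s: 16.58
ee_pos: [606.8, -146.8, 115.2]
ee_rot: [-179.9, 0.0, -169.3]
force: [-0.3, -5.9, 0.8]
gripper_width: 0.5
gripper_force: 2.7
```

Call:
move_arm:
  motion:
    - [0, [-0.015, 0.08, 0], [0, 0, 0]]
    - [0, [0, 0, 0], [0, 0, 0]]

```text
time_s: 16.75
ee_pos: [606.5, -145.2, 115.2]
ee_rot: [-179.9, 0.0, -169.3]
force: [1.8, -6.8, 0.8]
gripper_width: 0.3
gripper_force: 3.2
```

Call:
move_arm:
  motion:
    - [0, [-0.015, 0.08, 0], [0, 0, 0]]
    - [0, [0, 0, 0], [0, 0, 0]]

```text
time_s: 16.92
ee_pos: [606.0, -142.9, 115.2]
ee_rot: [-179.9, 0.0, -169.3]
force: [0.1, -5.4, 2.0]
gripper_width: 0.6
gripper_force: 2.8
```

Call:
move_arm:
  motion:
    - [0, [-0.015, 0.08, 0], [0, 0, 0]]
    - [0, [0, 0, 0], [0, 0, 0]]

```text
time_s: 17.08
ee_pos: [605.8, -141.5, 115.2]
ee_rot: [-179.9, 0.0, -169.3]
force: [1.4, -6.7, 1.2]
gripper_width: 0.2
gripper_force: 3.6
```

Run:
```python
from h import *
q=(579.5,-4.9,.18776)
def loc(o): d=o[:2]-np.array(q[:2]);return np.array([np.cos(q[2])*d[0]+np.sin(q[2])*d[1],-np.sin(q[2])*d[0]+np.cos(q[2])*d[1]]).round(1)
for n in("scene","side"):
    im=grab_frame(n).astype(int);m=(im[...,2]>110)&(im[...,1]<60)&(im[...,0]<60)
    m[:140]=0;m[250:]=0;m[:,:250]=0;m[:,350:]=0
    v,u=np.nonzero(m);print(n,m.sum(),u.mean(),v.mean(),loc(ray(n,u.mean(),v.mean(),127)) if len(u) else 0)
```

```text
scene 79 295.2025316455696 180.55696202531647 [ -0.  -69.3]
side 29 300.55172413793105 177.06896551724137 [ -6.3 -70.4]
```

Call:
move_arm:
  motion:
    - [0, [0.03, -0.15, 0], [0, 0, 0]]
    - [0, [0.1, -0.5, 0], [0, 0, 0]]
    - [0, [0.1, -0.5, 0.3], [0, 0, 0]]
    - [0, [0, -0.5, 1], [0, 0, 0]]
    - [0, [0, -0.5, 1], [0, 0, 0]]
    - [0, [0, -0.5, 1], [0, 0, 0]]
    - [0, [0, -0.5, 1], [0, 0, 0]]
    - [0, [0, 0, 0], [0, 0, 0]]
    - [0, [0, 0, 0], [0, 0, 0]]

```text
time_s: 17.93
ee_pos: [611.9, -220.6, 224.4]
ee_rot: [-179.9, 0.2, -169.4]
force: [0.6, -0.6, -1.2]
gripper_width: 0.0
gripper_force: 0.0
```

Run:
```python
from h import *
q=(579.5,-4.9,.18776)
def loc(o): d=o[:2]-np.array(q[:2]);return np.array([np.cos(q[2])*d[0]+np.sin(q[2])*d[1],-np.sin(q[2])*d[0]+np.cos(q[2])*d[1]]).round(1)
a=grab_frame("scene");b=grab_frame("side")
im=a.astype(int);m=(im[...,2]>110)&(im[...,1]<60)&(im[...,0]<60);m[:140]=0;m[250:]=0;m[:,:250]=0;m[:,350:]=0
v,u=np.nonzero(m);print(m.sum(),loc(ray("scene",u.mean(),v.mean(),127)),state()['ee_pos'])
A=cv2.resize(a[148:228,215:345],(800,492),interpolation=cv2.INTER_CUBIC)
cv2.imwrite('pics/f1.png',A);cv2.imwrite('pics/f1_side_raw.png',b);cv2.imwrite('pics/f1_raw.png',a)
```

```text
74 [ -0.7 -70.5] [ 610.68167175 -219.12104146  221.56019157]
```

View pics/f1.png

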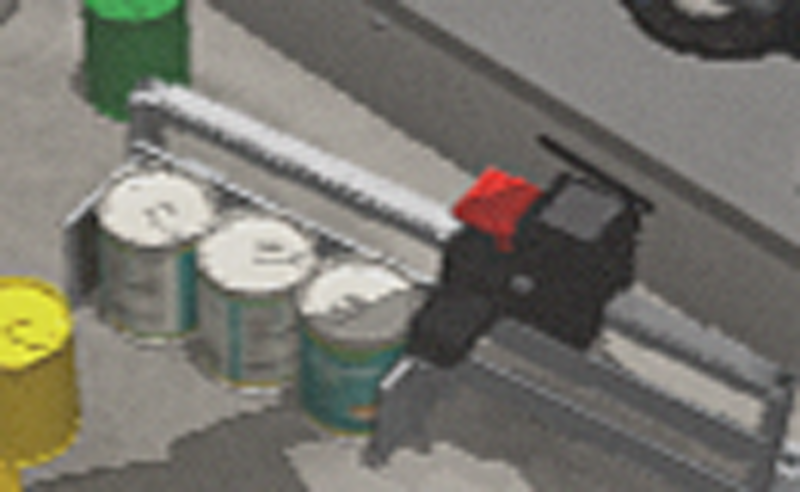

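The three tins stand upright in a row along the fence, with tops at (157,208), (257,254) and (357,301) in the crop. The jaw at (390,400) is near the third tin. I'm checking the spacings.

Run:
```python
from h import *
q=(579.5,-4.9,.18776)
def loc(o): d=o[:2]-np.array(q[:2]);return np.array([np.cos(q[2])*d[0]+np.sin(q[2])*d[1],-np.sin(q[2])*d[0]+np.cos(q[2])*d[1]]).round(1)
s=800/130
for x,y in ((157,208),(257,254),(357,301)): print(loc(ray("scene",215+x/s,148+y/s,72)))
for x,y,z in ((68,222,62),(68,300,0),(408,358,60),(378,385,60),(383,465,3)): print('plate',loc(ray("scene",215+x/s,148+y/s,z)))
W=lambda x,y,z:(q[0]+np.cos(q[2])*x-np.sin(q[2])*y,q[1]+np.sin(q[2])*x+np.cos(q[2])*y,z)
# rim circle left/right limits expected if packed
for yc in (86.3,28.9,-28.5):
    pts=np.array([(proj("scene",W(-41+28.7*np.cos(t),yc+28.7*np.sin(t),72))-[215,148])*s for t in np.linspace(0,6.28,60)]);print(yc,pts.min(0).round(),pts.max(0).round())
```

```text
[-43.8  86.4]
[-42.3  29.4]
[-41.4 -25.8]
plate [-67.8 122.2]
plate [-63.4 129.7]
plate [-48.6 -58.6]
plate [-70.4 -56.3]
plate [-66.9 -59.6]
86.3 [101. 164.] [220. 247.]
28.9 [198. 211.] [321. 297.]
-28.5 [300. 259.] [425. 349.]
```

The row is packed to within measurement error, but the closing force never rose sharply. I'm going back for a firm final push.

Call:
move_arm:
  motion:
    - [0, [0, 0, -1], [0, 0, 0]]
    - [0, [0, 0, -1], [0, 0, 0]]
    - [0, [0, 0, -1], [0, 0, 0]]
    - [0, [0, 0, -1], [0, 0, 0]]
    - [0, [0, 0, -0.3], [0, 0, 0]]
    - [0, [0, 0, 0], [0, 0, 0]]
    - [0, [-0.05, 0.5, 0], [0, 0, 0]]
    - [0, [-0.05, 0.5, 0], [0, 0, 0]]
    - [0, [-0.05, 0.5, 0], [0, 0, 0]]
    - [0, [-0.05, 0.5, 0], [0, 0, 0]]
    - [0, [-0.03, 0.4, 0], [0, 0, 0]]
    - [0, [0, 0.3, 0], [0, 0, 0]]
    - [0, [0, 0.2, 0], [0, 0, 0]]
    - [0, [0, 0.15, 0], [0, 0, 0]]
    - [0, [0, 0.1, 0], [0, 0, 0]]
    - [0, [0, 0, 0], [0, 0, 0]]

```text
time_s: 19.37
ee_pos: [605.7, -141.6, 115.2]
ee_rot: [-179.9, -0.0, -169.2]
force: [-0.5, -2.9, 2.2]
gripper_width: 0.4
gripper_force: 1.7
```

Call:
move_arm:
  motion:
    - [0, [-0.015, 0.08, 0], [0, 0, 0]]
    - [0, [0, 0, 0], [0, 0, 0]]

```text
time_s: 19.53
ee_pos: [605.7, -141.3, 115.3]
ee_rot: [-179.7, 0.0, -169.3]
force: [0.0, -8.3, 1.5]
gripper_width: 0.4
gripper_force: 3.7
```

Call:
move_arm:
  motion:
    - [0, [-0.01, 0.06, 0], [0, 0, 0]]
    - [0, [0, 0, 0], [0, 0, 0]]

```text
time_s: 19.7
ee_pos: [605.6, -141.1, 115.4]
ee_rot: [-179.6, 0.0, -169.3]
force: [0.3, -10.3, 0.1]
gripper_width: 0.4
gripper_force: 5.3
```

Call:
move_arm:
  motion:
    - [0, [-0.01, 0.06, 0], [0, 0, 0]]
    - [0, [0, 0, 0], [0, 0, 0]]

```text
time_s: 19.87
ee_pos: [605.6, -141.0, 115.4]
ee_rot: [-179.4, 0.1, -169.2]
force: [0.9, -14.3, -1.2]
gripper_width: 0.6
gripper_force: 7.1
```

The stop is now snug: 14 N with no movement. I'm retreating.

Call:
move_arm:
  motion:
    - [0, [0.03, -0.2, 0], [0, 0, 0]]
    - [0, [0.08, -0.4, 0], [0, 0, 0]]
    - [0, [0.1, -0.5, 0], [0, 0, 0]]
    - [0, [0, -0.5, 0.6], [0, 0, 0]]
    - [0, [0, -0.5, 1], [0, 0, 0]]
    - [0, [0, -0.5, 1], [0, 0, 0]]
    - [0, [0, -0.5, 1], [0, 0, 0]]
    - [0, [0, 0, 0.7], [0, 0, 0]]
    - [0, [0, 0, 0], [0, 0, 0]]
    - [0, [0, 0, 0], [0, 0, 0]]
    - [0, [0, 0, 0], [0, 0, 0]]
    - [0, [0, 0, 0], [0, 0, 0]]

```text
time_s: 20.87
ee_pos: [609.1, -212.5, 220.6]
ee_rot: [179.9, -0.2, -169.3]
force: [0.4, -0.0, 0.4]
gripper_width: 0.2
gripper_force: 0.0
```

Run:
```python
from h import *
a=grab_frame("scene");r=cv2.imread('pics/f1_raw.png')
s=state();print(s['ee_pos'],s['force'])
f=lambda i:i[150:226,215:300].astype(np.float32).mean(2)
print(cv2.phaseCorrelate(f(r),f(a)))
d=np.abs(f(a)-f(r));print(d.mean(),np.abs(cv2.GaussianBlur(d,(5,5),0)).max())
print(job_done())
```

```text
[ 609.23353709 -212.51614333  220.71476305] [0.58180464 0.16122707 0.36265264]
((-0.0824596967102309, -0.15418369718443614), 1.0353822575675116)
4.274923 48.130207
the job is handed in; nothing more can be done
None
```

I handed the job in at about 21 s: I pushed the stop all the way back with the paddle held down, slid the new tin against the fence beside the other two, and closed the stop until 14 N no longer moved it. The verdict wasn't shown.

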